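Find the loose cover screw on the filter block and hold its cover open

TASK

One of the three covers on the filter sampling block was never screwed down. Push the red transport lock knob to the left until it is fully home at its end stop, then, with all covers shut, tap the three cover screws from above until you find the loose one that gives under your touch. Lift that cover by its black tab to at least 45 degrees and finish while still holding it open for inspection (it falls shut by itself), with the lock left home and the things standing around left where they are.

Things in the scene. Friction and masses are not known exactly. Their poses are not given: they have to be found in the camera images.
- manifold: Filter block, bolted down: aluminium, 96 (x) x 252 (y) x 44 mm high, three bays along y with white covers (y = +84, 0, -84 mm); origin under its centre, on the table; x to the back (hinge side), y to its left, yaw within 0.2 rad. With flanges and barbs it spans y = -147 to +158, x = -97 (tabs) to +64 mm. Exactly one screw, any of the three, is not screwed in; nothing shows which.
- lock_bar (a joint): Transport lock, a steel bar along the block's front face with a hook over each cover's front edge (hooks reach 57 mm above the table); value = travel in m along the manifold's +y (to the left). It starts near 0 (locked, 0 to 0.005) and meets its end stop at 0.022 (fully home; each hook then stands in the gap left of its cover). It stays where it is left; about 3 N of friction plus some damping.
- lock_knob (a point): Centre of the top of the lock bar's red knob, 72 mm above the table: an upright red knob 20 mm in diameter, its sides from 38 to 72 mm above the table, on the bar's right (-y) end, 52 mm in front of the block's centre line. When home, 36 mm stay free between knob and block.
- screw_1_top (a point): Centre of the flat top of the left (+y) cover's dark knurled thumbscrew (head 17 mm in diameter, 11 mm high, standing 17 mm above its cover; top 69 mm above the table when shut).
- screw_1 (a joint): How far the left (+y) thumbscrew is pressed down, in m: 0 at rest. A tight screw is rigid (yields 1 mm at most to a tap); the loose one gives 4 mm on its spring, starting at about 1 N, bottoming at about 3 N, and springs back.
- cover_1_tab (a point): Middle of the left (+y) cover's black lifting tab: 38 mm long (manifold x), 20 mm wide (y), 10 mm thick, sticking out in front of the cover; 50 mm above the table when shut, nothing below it. 133 mm in front of the hinge axis, 1 mm above it.
- cover_1_hinge (a point): Point on the left (+y) cover's hinge axis (along the manifold's y, at the back of the block, 49 mm above the table).
- cover_1 (a joint): Opening angle of the left (+y) white cover with its clear window, rad: 0 shut, grows as the tab rises and swings back, stop at 1.25. The cover is 94 x 66 x 7 mm, weighs about 0.2 kg with its screw and falls shut when let go. It opens only if its screw is the loose one and the lock bar is home (otherwise play under 0.1 rad).
- screw_2_top (a point): Centre of the flat top of the middle cover's dark knurled thumbscrew (head 17 mm in diameter, 11 mm high, standing 17 mm above its cover; top 69 mm above the table when shut).
- screw_2 (a joint): How far the middle thumbscrew is pressed down, in m: 0 at rest. A tight screw is rigid (yields 1 mm at most to a tap); the loose one gives 4 mm on its spring, starting at about 1 N, bottoming at about 3 N, and springs back.
- cover_2_tab (a point): Middle of the middle cover's black lifting tab: 38 mm long (manifold x), 20 mm wide (y), 10 mm thick, sticking out in front of the cover; 50 mm above the table when shut, nothing below it. 133 mm in front of the hinge axis, 1 mm above it.
- cover_2_hinge (a point): Point on the middle cover's hinge axis (along the manifold's y, at the back of the block, 49 mm above the table).
- cover_2 (a joint): Opening angle of the middle white cover with its clear window, rad: 0 shut, grows as the tab rises and swings back, stop at 1.25. The cover is 94 x 66 x 7 mm, weighs about 0.2 kg with its screw and falls shut when let go. It opens only if its screw is the loose one and the lock bar is home (otherwise play under 0.1 rad).
- screw_3_top (a point): Centre of the flat top of the right (-y) cover's dark knurled thumbscrew (head 17 mm in diameter, 11 mm high, standing 17 mm above its cover; top 69 mm above the table when shut).
- screw_3 (a joint): How far the right (-y) thumbscrew is pressed down, in m: 0 at rest. A tight screw is rigid (yields 1 mm at most to a tap); the loose one gives 4 mm on its spring, starting at about 1 N, bottoming at about 3 N, and springs back.
- cover_3_tab (a point): Middle of the right (-y) cover's black lifting tab: 38 mm long (manifold x), 20 mm wide (y), 10 mm thick, sticking out in front of the cover; 50 mm above the table when shut, nothing below it. 133 mm in front of the hinge axis, 1 mm above it.
- cover_3_hinge (a point): Point on the right (-y) cover's hinge axis (along the manifold's y, at the back of the block, 49 mm above the table).
- cover_3 (a joint): Opening angle of the right (-y) white cover with its clear window, rad: 0 shut, grows as the tab rises and swings back, stop at 1.25. The cover is 94 x 66 x 7 mm, weighs about 0.2 kg with its screw and falls shut when let go. It opens only if its screw is the loose one and the lock bar is home (otherwise play under 0.1 rad).
- spare_cassette: Spare grey filter cassette, 49 mm in diameter, 33 mm high, standing left of the block; origin under its centre. A bystander.
- clear_vial: Small clear vial with a white cap, 20 mm in diameter, 40 mm high, standing behind the block; origin under its centre. A bystander.
- vial: Vial with a blue cap and brown content, 28 mm in diameter, 52 mm high, standing right of the block; origin under its centre. A bystander.
- bench_timer: White bench timer 62 x 62 x 18 mm, lying left of the block; origin under its centre. A bystander.

How it is judged (in metres and radians):
On the way, in this order (a step that is already met when the one before it is completed fails the run):
1. the transport lock is fully home at its end stop (value of joint lock_bar above 0.02 m), for 0.2 s.
2. with the lock home and all covers shut, the loose screw has been tapped: it gave by more than 2.8 mm (value of joint lock_bar above 0.02 m and value of joint any of screw_1, screw_2, screw_3 above 0.0028 m and value of joint each of cover_1, cover_2, cover_3 below 0.15 rad), for 0.02 s.
At the end, for the whole second after the job is handed in: The lock bar is home (travel over 20 of 22 mm); one cover, the one with the loose screw, stands open by more than 0.785 rad (45 degrees), still, in contact with the fingers (more than 0.3 N); the two others are shut (under 0.15 rad) (value of joint lock_bar above 0.02 m and ((value of joint cover_1 above 0.785 rad and velocity of joint cover_1 between -0.15 and 0.15 rad/s and contact force between the fingers and cover_1 above 0.3 N and value of joint each of cover_2, cover_3 below 0.15 rad) or (value of joint cover_2 above 0.785 rad and velocity of joint cover_2 between -0.15 and 0.15 rad/s and contact force between the fingers and cover_2 above 0.3 N and value of joint each of cover_1, cover_3 below 0.15 rad) or (value of joint cover_3 above 0.785 rad and velocity of joint cover_3 between -0.15 and 0.15 rad/s and contact force between the fingers and cover_3 above 0.3 N and value of joint each of cover_1, cover_2 below 0.15 rad))); the arm keeps its last pose, push and grip.
It fails at once if the spare cassette, a vial or the timer is moved by more than 30 mm (distance of any of spare_cassette, clear_vial, vial, bench_timer from where it was at the start of the episode above 0.03 m).
It fails at once if a screw is rammed with more than 60 N (contact force between the arm and screw_1 above 60 N or contact force between the arm and screw_2 above 60 N or contact force between the arm and screw_3 above 60 N).
It also fails if it takes over 58 s, if anything falls off the work surface, if the arm or the gripper's body presses on something with over 40 N, if the wrist force passes 120 N, or if a joint passes its speed limit or range.

ROBOT

A 6-joint arm with a two-finger parallel gripper is mounted at the origin on a cart in front of the work surface, level with it; the furniture and walls round the work are solid. World frame = base frame: x ahead of the robot, y to its left, z up, the work surface at z = 0. Lengths are in mm, angles in rad, forces in N, time in s.
With the tool pointing down it reaches from about 300 to 775 mm from the base axis. Payload 14.6 kg.
Tool frame: the origin (TCP) lies midway between the tips of the shut fingers; the grasp point (between the pads) lies grasp_offset behind it (grasp_offset is the distance from the TCP to the grasp point, in mm); z points along the fingers, y is the line along which they close (so a half turn about z gives the same grasp; the last joint's range is limited). The gripper opens to 94 mm and grips with 3 to 60 N. Pads are 16 mm wide; open, the fingers measure 119 mm over their backs; the gripper's body (75 mm by 177 mm) begins 78 mm behind the grasp point.
Start: joints at [-1.183, 0.3, 1.521, -0, 1.321, -0.067], TCP at [241.597, -494.085, 205.446] pointing down, gripper open.
Joint ranges: [-3.03, 3.03], [-0.79, 2.21], [0.23, 2.52], [-1.04, 4.18], [0, 3.07], [-2.55, 2.55]. Speed limits (rad/s): [2.22, 2.22, 2.57, 3.14, 3.14, 3.14].

INTERFACE

Orientations are given as [roll, pitch, yaw] about the fixed x, y, z axes, in that order (R = Rz(yaw) Ry(pitch) Rx(roll)).
In Python, from cell import * gives the robot as it stands. The module is installed in compiled form; this text tells all that it offers.
- The arm moves only by the shell command python3 -m jog 'ROWS' [FORCE]. ROWS is JSON, a list of rows, each a list of 3 entries, a list of its own where there are three numbers: the finger opening in mm, from 0 to 94, then the shift along the tool's x, y, z in units of 50 mm (1.0 is 50 mm), then the turn about the tool's z in units of 180 degrees (1.0 is 180 degrees). In form: [[fingers, [dx, dy, dz], twist], ...]. A call has 1 to 20 rows; each row shifts and turns the commanded pose from where the row before left it, along the tool's axes as they then stand; what a row does not reach is not made up. A row lasts 1/10 s, in which the tool goes at most 50 mm and 8.59 degrees, less where a joint would pass 70% of its speed; a pose out of reach is approached as far as the arm can. A call with a number of a shift or a turn outside -1 to 1 is refused whole. A call with a gripper value outside its range is refused whole. The fingers move at their own pace and stop on an object; FORCE is the grip in N (left out, the last holds). Time passes only in rows, so rows that do not move let the fingers close. It gives the time, the measured TCP pose, the force, the opening and the grip force at its end, in the units of the state.
- read_state(): the state, without advancing time (a new reading comes with each control period).
- camera(name): name is "scene" or "top" or "wrist"; returns the picture (384x512x3 uint8, red, green, blue); there is no depth.
- calibration(name): a dict with "mtx" (3x3 intrinsics, pixels), "cam_to_world" (4x4, takes a point from camera to world coordinates); the wrist camera has in their place "hand_eye" (4x4, takes a point from camera to tool coordinates, whose origin is the TCP and whose axes are the flange's). Camera axes: x right, y down, z forward; pixel columns grow to the right and rows downward; lengths in mm; the calibration is good to about 2 mm. The wrist camera is an equidistant fisheye: a pixel r from the principal point sees the ray r / f radians off the axis. A picture is of the moment at which its call begins: read the wrist's pose just before it. calibration takes no time and is no camera call.
- sign_off(): hands the job in; it is judged then, once.
Trained networks look in the newest picture that a camera, given by its name, has taken for a name from the list of things; names that differ only in an ending like _2 or _b are one class to them, and where a whole thing is asked for, a point or a joint stands for the part that bears it (a point fixed in the world has none). Each returns a list of dicts, best first, with "conf" (0 to 1); they miss things now and then, are a little off and sometimes report something else, mostly with a low value. They report only what shows in the picture. A call takes as long as a camera call.
- regions_of(camera, query): "pixels" (384x512 bool, what is visible of it) and "rect" ([centre column, centre row, width, height] in pixels, round what is visible of it).
The state is a dict: "clock": time; "joints": joint angles; "qd": joint speeds; "effort": joint torques, N m; "eef_pos": TCP position; "eef_rot": TCP orientation; "wrist_force": force on the tool from outside, world axes, zero at the start; "moment": the same for the moment, N m; "finger_gap": finger opening in mm; "finger_force": force on a finger pad.
Only numpy, scipy, OpenCV 4.12 (cv2) and the standard library are available. Lean on these libraries where they do the work, as an engineer would, in place of code of your own. Each camera call takes 0.05 s, during which the arm holds its last target. There are 200 camera calls.

## Working session

There is one attempt and no reset: what is moved stays moved. The work goes in short steps, Python scripts to look and compute and a shell command to move; the robot and the scene stay as the last step left them, time stands still between calls to the robot, and variables do not carry over. Pictures are saved under pics/ and viewed, at most 10 in all, crops included, and the job is handed in when it is done.

```bash
mkdir -p pics; cat > h.py <<'E'
from cell import *
import numpy as np, cv2
from scipy.spatial.transform import Rotation as R
def px2w(cam,u,v,z):
    c=calibration(cam);K=np.array(c["mtx"]);T=np.array(c["cam_to_world"])
    d=T[:3,:3]@np.linalg.inv(K)@np.array([u,v,1.]);o=T[:3,3]
    return o+d*(z-o[2])/d[2]
def st():
    s=read_state();print({k:np.round(s[k],3).tolist() for k in("clock","joints","eef_pos","eef_rot","wrist_force","finger_gap","finger_force")});return s
E
python3 - <<'E'
from h import *
s=st()
for c in("top","scene"):
    im=camera(c);cv2.imwrite(f"pics/{c}0.png",im[:,:,::-1])
    for q,z in(("lock_knob",72),("screw_1_top",69),("cover_1_tab",50),("manifold",0),("spare_cassette",33),("clear_vial",40),("vial",52),("bench_timer",18)):
        for r in regions_of(c,q)[:4]:
            if r["conf"]<.3: continue
            p=r["pixels"];v,u=np.nonzero(p)
            print(c,q,round(r["conf"],2),np.round(r["rect"],0),np.round(px2w(c,u.mean(),v.mean(),z)))
E
```

```text
{'clock': 0.0, 'joints': [-1.183, 0.3, 1.522, 0.0, 1.321, -0.067], 'eef_pos': [241.516, -493.84, 204.883], 'eef_rot': [-3.14, -0.0, 0.455], 'wrist_force': [-0.235, 0.524, 0.243], 'finger_gap': 94.022, 'finger_force': 0.0}
top lock_knob 0.68 [244. 209.  24.  57.] [537. 155.  72.]
top lock_knob 0.55 [229. 221. 120.  15.] [491. 161.  72.]
top lock_knob 0.35 [183. 212.  24.  60.] [531. 319.  72.]
top screw_1_top 0.53 [180. 214.  10.   9.] [505. 322.  69.]
top cover_1_tab 0.9 [182. 213.  26.  62.] [534. 324.  50.]
top cover_1_tab 0.74 [140. 203.  19.  19.] [549. 431.  50.]
top manifold 0.89 [223. 209. 131.  65.] [541. 239.   0.]
top spare_cassette 0.71 [140. 203.  17.  17.] [551. 437.  33.]
top clear_vial 0.64 [182. 178.   9.  12.] [624. 330.  40.]
top vial 0.54 [387. 167.  17.  15.] [ 630. -238.   52.]
top bench_timer 0.82 [120. 210.  29.  32.] [534. 497.  18.]
scene lock_knob 0.69 [266. 206.  66.  54.] [447. 210.  72.]
scene screw_1_top 0.33 [319. 153.   8.  14.] [ 582. -185.   69.]
scene cover_1_tab 0.83 [234. 214.  38.  21.] [523. 323.  50.]
scene manifold 0.65 [253. 209.  85.  56.] [568. 224.   0.]
scene spare_cassette 0.66 [199. 236.  20.  12.] [532. 448.  33.]
scene spare_cassette 0.36 [236. 214.  40.  26.] [543. 308.  33.]
scene vial 0.38 [318. 154.   4.  16.] [ 600. -209.   52.]
```

```bash
python3 - <<'E'
import cv2
a=cv2.imread("pics/top0.png")[150:270,100:300];b=cv2.imread("pics/scene0.png")[160:270,180:340]
cv2.imwrite("pics/v1.png",cv2.resize(a,(800,480),interpolation=cv2.INTER_CUBIC))
E
python3 -c "
from h import *
c=calibration('wrist');print(np.round(c['hand_eye'],3));print(c['mtx'])"
```

```text
[[   0.      -0.958   -0.285   83.066]
 [   1.       0.      -0.      -0.48 ]
 [   0.      -0.285    0.958 -178.624]
 [   0.       0.       0.       1.   ]]
[[297.31863964   0.         255.65393474]
 [  0.         297.31863964 193.66752101]
 [  0.           0.           1.        ]]
```

View pics/v1.png

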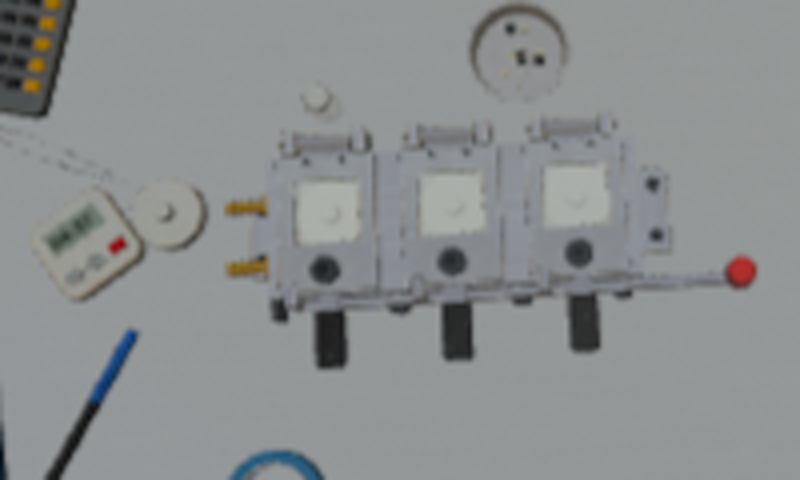

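The top view shows the block in the middle. The red knob is at about (285,218). The screws are at (181,217), (213,215) and (245,213), and the black tabs at (183,234), (214,232) and (246,231). The cassette and timer are on the left and the clear vial is behind. I'll convert these to world coordinates.

```bash
python3 - <<'E'
from h import *
P={}
for n,u,v,z in(("knob",285.2,217.75,72),("s1",181,217.2,69),("s2",213,215.2,69),("s3",244.75,213.2,69),("t1",182.75,234.5,50),("t2",214.5,232.5,50),("t3",246,230.7,50)):
    P[n]=px2w("top",u,v,z);print(n,P[n].round(1))
d=P["s1"]-P["s3"];print(np.linalg.norm(d),"yaw",np.arctan2(-d[0],d[1]))
print(np.linalg.norm(P["t1"]-P["t3"]),P["s2"]-P["t2"])
E
```

```text
knob [495.5  48.5  72. ]
s1 [504.5 320.2  69. ]
s2 [507.5 236.4  69. ]
s3 [510.5 153.3  69. ]
t1 [460.5 319.1  50. ]
t2 [463.6 235.   50. ]
t3 [466.1 151.6  50. ]
166.96799658966646 yaw 0.03620551233284789
167.63555246961235 [43.94235072  1.42538293 19.        ]
```

```bash
python3 -m jog '[[0,[0,0,0],0.0446],[0,[0,0,0],0.0446],[0,[0,0,0],0.0445],[0,[0.39,-0.7,0.08],0],[0,[0.39,-0.7,0.08],0],[0,[0.39,-0.7,0.08],0],[0,[0.39,-0.7,0.08],0],[0,[0.39,-0.7,0.08],0],[0,[0.39,-0.7,0.08],0],[0,[0.39,-0.7,0.08],0],[0,[0.39,-0.7,0.08],0],[0,[0.39,-0.7,0.08],0],[0,[0.39,-0.7,0.08],0],[0,[0.39,-0.7,0.08],0],[0,[0.39,-0.7,0.08],0],[0,[0.39,-0.7,0.08],0],[0,[0.39,-0.7,0.08],0],[0,[0,0,0],0]]' 10
python3 - <<'E'
from h import *
s=st();im=camera("wrist");cv2.imwrite("pics/w1.png",im[:,:,::-1])
E
```

```text
clock: 2.7
eef_pos: [498.4, 8.4, 148.9]
eef_rot: [-3.141, 0.0, 0.038]
wrist_force: [0.2, 0.5, 0.2]
finger_gap: 0.4
finger_force: 0.0
{'clock': 2.7, 'joints': [-0.057, 0.242, 1.732, 0.0, 1.167, 1.475], 'eef_pos': [498.368, 8.352, 148.879], 'eef_rot': [-3.141, 0.0, 0.038], 'wrist_force': [0.227, 0.495, 0.156], 'finger_gap': 0.38, 'finger_force': 0.0}
```

View pics/w1.png

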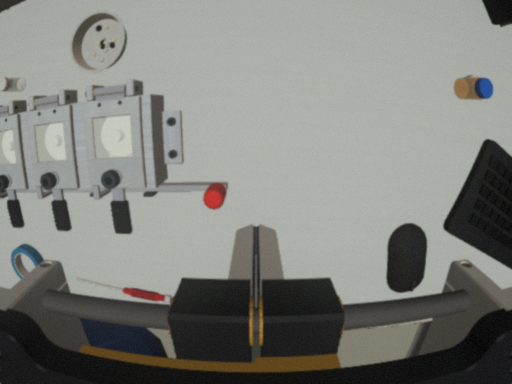

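The wrist picture shows the red knob's top at about (213,201), left of the finger tips at (258,228). The path between them is clear. I'll refine the positions from this view.

```bash
cat >> h.py <<'E'
def wpx(u,v,z,s):
    c=calibration("wrist");K=np.array(c["mtx"]);H=np.array(c["hand_eye"])
    d=np.array([u-K[0,2],v-K[1,2]]);r=np.linalg.norm(d);t=r/K[0,0]
    ray=np.r_[np.sin(t)*d/r,np.cos(t)]
    A=R.from_euler("xyz",s["eef_rot"]).as_matrix()
    o=A@H[:3,3]+s["eef_pos"];w=A@H[:3,:3]@ray
    return o+w*(z-o[2])/w[2]
E
python3 - <<'E'
from h import *
s=read_state();im=camera("wrist")
m=((im[:,:,0]>120)&(im[:,:,1]<70)).astype(np.uint8);m[260:]=0
v,u=np.nonzero(m);print("red",u.min(),u.max(),v.min(),v.max())
print("knob",wpx(213,202,72,s).round(1))
for q,z in(("lock_knob",72),("screw_1_top",69),("cover_1_tab",55)):
  for r in regions_of("wrist",q)[:5]:
    v,u=np.nonzero(r["pixels"]);print(q,round(r["conf"],2),np.round(r["rect"]),wpx(u.mean(),v.mean(),z,s).round(1))
x=cv2.resize(im[60:260,0:240],None,fx=3.3,fy=3,interpolation=cv2.INTER_CUBIC)
x=cv2.resize(im[80:250,0:240],(792,561),interpolation=cv2.INTER_CUBIC);cv2.imwrite("pics/w1c.png",x[:,:,::-1])
E
```

```text
red 202 221 183 207
knob [495.   45.8  72. ]
lock_knob 0.64 [113. 195. 226.  28.] [504.6  96.2  72. ]
lock_knob 0.18 [ 14. 164.  27. 120.] [529.9 285.6  72. ]
screw_1_top 0.7 [ 45. 180.  18.  15.] [510.5 234.3  69. ]
screw_1_top 0.52 [  6. 182.  12.  14.] [507.4 309.3  69. ]
cover_1_tab 0.79 [ 16. 167.  28. 120.] [526.9 303.7  55. ]
```

View pics/w1c.png

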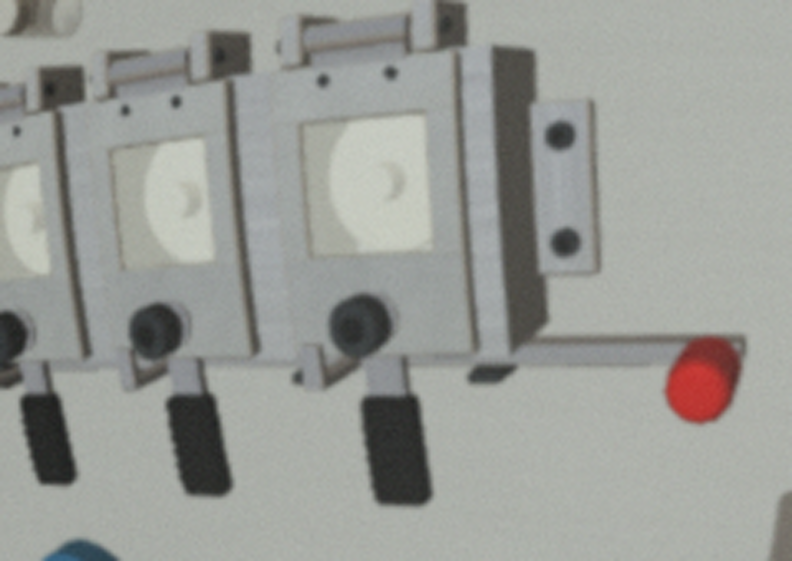

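The crop shows the knob top at about (212,199) in wrist pixels and the screws, hooks and tabs as described. Lowering beside the knob and starting to push.

```bash
python3 -m jog '[[0,[-0.03,0,0.48],0],[0,[0,0,0.48],0],[0,[0,0,0.48],0],[0,[0,0,0.5],0],[0,[0,0,0],0],[0,[0,-0.1,0],0],[0,[0,-0.1,0],0],[0,[0,-0.1,0],0],[0,[0,-0.08,0],0],[0,[0,-0.06,0],0],[0,[0,-0.06,0],0],[0,[0,-0.06,0],0],[0,[0,-0.06,0],0]]'
python3 -m jog '[[0,[0,-0.06,0],0],[0,[0,-0.06,0],0],[0,[0,-0.03,0],0]]'
```

```text
clock: 4.25
eef_pos: [495.0, 36.2, 52.6]
eef_rot: [3.141, -0.0, 0.035]
wrist_force: [-0.1, -4.3, 3.4]
finger_gap: 0.9
finger_force: 1.6
clock: 4.55
eef_pos: [494.6, 43.7, 52.5]
eef_rot: [3.141, -0.0, 0.035]
wrist_force: [-0.3, -12.5, 4.0]
finger_gap: 0.7
finger_force: 6.0
```

```bash
python3 -m jog '[[0,[0,0,0],0],[0,[0,0,0],0]]'; python3 -m jog '[[0,[0,-0.04,0],0],[0,[0,0,0],0]]';python3 -m jog '[[0,[0,-0.06,0],0],[0,[0,0,0],0]]'
```

```text
clock: 4.75
eef_pos: [494.6, 43.5, 52.5]
eef_rot: [3.141, -0.0, 0.035]
wrist_force: [0.7, -4.2, 3.0]
finger_gap: 0.5
finger_force: 2.2
clock: 4.95
eef_pos: [494.6, 43.9, 52.5]
eef_rot: [3.139, 0.0, 0.035]
wrist_force: [0.5, -20.1, 3.9]
finger_gap: 0.4
finger_force: 9.8
clock: 5.15
eef_pos: [494.6, 44.3, 52.6]
eef_rot: [3.134, 0.0, 0.035]
wrist_force: [-0.4, -42.9, 6.4]
finger_gap: 0.6
finger_force: 21.5
```

```bash
python3 -m jog '[[0,[0,0.25,0],0],[0,[0,0,-0.4],0],[0,[0,0,-0.4],0],[0,[0,0,-0.4],0],[0,[0.1,-0.58,0],0],[0,[0.1,-0.58,0],0],[0,[0.1,-0.58,0],0],[0,[0.1,-0.6,0],0],[0,[0,0,0],0],[0,[0,0,0],0]]'
python3 - <<'E'
from h import *
s=st();im=camera("wrist")
for q,z in(("screw_1_top",69),("cover_1_tab",55),("lock_knob",72)):
  for r in regions_of("wrist",q)[:5]:
    v,u=np.nonzero(r["pixels"]);print(q,round(r["conf"],2),np.round(r["rect"]),wpx(u.mean(),v.mean(),z,s).round(1))
cv2.imwrite("pics/w2.png",im[:,:,::-1])
E
```

```text
clock: 6.15
eef_pos: [510.2, 154.1, 112.0]
eef_rot: [-3.141, 0.001, 0.036]
wrist_force: [0.1, -0.8, -0.0]
finger_gap: 0.3
finger_force: 0.0
{'clock': 6.15, 'joints': [0.224, 0.36, 1.672, 0.0, 1.111, 1.759], 'eef_pos': [510.246, 154.079, 111.96], 'eef_rot': [-3.141, 0.001, 0.036], 'wrist_force': [0.123, -0.802, -0.022], 'finger_gap': 0.312, 'finger_force': 0.0}
screw_1_top 0.65 [158. 183.  83. 180.] [544.2 231.   69. ]
screw_1_top 0.52 [ 76. 208.  19.  21.] [507.5 317.8  69. ]
cover_1_tab 0.57 [ 84. 185.  68. 157.] [536.9 316.4  55. ]
lock_knob 0.91 [208. 228. 320.  33.] [506.1 140.5  72. ]
```

View pics/w2.png

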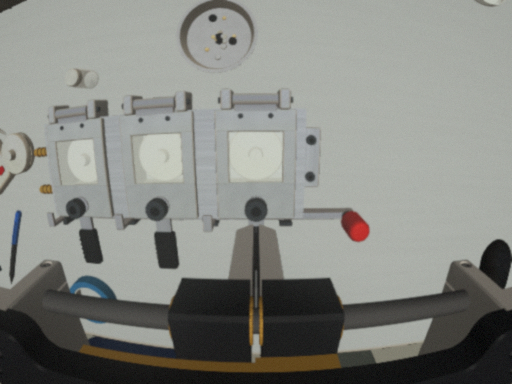

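The knob is now close to the block and the hooks stand in the gaps. The screw tops are at about (256,210), (156,209) and (75,208).

```bash
python3 - <<'E'
from h import *
s=read_state()
for u,v,z in((256,210,69),(156,209,69),(75,208,69),(357,232,72)): print(wpx(u,v,z,s).round(1))
E
python3 -m jog '[[0,[0,0,0.3],0],[0,[0,0,0.3],0],[0,[0,0,0.12],0],[0,[0,0,0.04],0],[0,[0,0,0],0]]'
```

```text
[513.9 153.1  69. ]
[511.5 235.4  69. ]
[508.3 317.2  69. ]
[497.7  67.8  72. ]
clock: 6.85
eef_pos: [510.9, 153.5, 74.7]
eef_rot: [-3.142, -0.0, 0.034]
wrist_force: [-0.2, -0.4, -0.9]
finger_gap: 0.2
finger_force: 0.0
```

```bash
python3 -m jog '[[0,[0.02,0,0.06],0],[0,[0,0,0.03],0],[0,[0,0,0],0]]'; for i in 1; do :; done; python3 -m jog '[[0,[0,0,0.02],0],[0,[0,0,0],0]]'; python3 -m jog '[[0,[0,0,0.02],0],[0,[0,0,0],0]]'
```

```text
clock: 7.15
eef_pos: [511.8, 153.7, 69.9]
eef_rot: [-3.142, 0.0, 0.035]
wrist_force: [0.6, 0.6, -0.5]
finger_gap: 0.4
finger_force: 0.0
clock: 7.35
eef_pos: [511.7, 153.7, 68.9]
eef_rot: [-3.142, 0.0, 0.035]
wrist_force: [0.1, -0.3, 0.3]
finger_gap: 0.7
finger_force: 0.0
clock: 7.55
eef_pos: [511.8, 153.7, 68.2]
eef_rot: [-3.142, -0.0, 0.035]
wrist_force: [-0.6, -1.2, 4.6]
finger_gap: 0.7
finger_force: 1.9
```

```bash
python3 -m jog '[[0,[0,0,0.02],0],[0,[0,0,0],0]]'; python3 -m jog '[[0,[0,0,0.02],0],[0,[0,0,0],0]]'
```

```text
clock: 7.75
eef_pos: [511.9, 153.8, 67.8]
eef_rot: [-3.141, -0.001, 0.035]
wrist_force: [-5.0, -1.6, 10.7]
finger_gap: 0.6
finger_force: 5.7
clock: 7.95
eef_pos: [512.0, 153.8, 67.4]
eef_rot: [-3.141, -0.001, 0.035]
wrist_force: [-7.5, -2.3, 18.7]
finger_gap: 0.5
finger_force: 9.7
```

```bash
python3 -m jog '[[0,[0,0,-0.4],0],[0,[0,-0.55,0],0],[0,[0,-0.55,0],0],[0,[0,-0.54,0],0],[0,[0,0,0.3],0],[0,[0,0,0],0],[0,[0,0,0.04],0],[0,[0,0,0],0]]'; python3 -m jog '[[0,[0,0,0.03],0],[0,[0,0,0],0]]'; python3 -m jog '[[0,[0,0,0.02],0],[0,[0,0,0],0]]'
```

```text
clock: 8.75
eef_pos: [509.1, 235.2, 69.2]
eef_rot: [-3.142, -0.0, 0.034]
wrist_force: [0.0, 0.1, -0.1]
finger_gap: 0.5
finger_force: 0.0
clock: 8.95
eef_pos: [509.2, 235.3, 67.8]
eef_rot: [-3.141, -0.001, 0.034]
wrist_force: [1.3, -0.4, 1.8]
finger_gap: 0.8
finger_force: 0.6
clock: 9.15
eef_pos: [509.1, 235.5, 66.6]
eef_rot: [-3.142, -0.001, 0.035]
wrist_force: [1.0, -1.3, 1.8]
finger_gap: 0.1
finger_force: 0.9
```

```bash
python3 -m jog '[[0,[0,0,0.02],0],[0,[0,0,0],0]]'; python3 -m jog '[[0,[0,0,0.02],0],[0,[0,0,0],0]]'
```

```text
clock: 9.35
eef_pos: [509.0, 235.6, 65.5]
eef_rot: [3.142, -0.0, 0.035]
wrist_force: [1.8, -1.0, 2.0]
finger_gap: 0.5
finger_force: 1.2
clock: 9.55
eef_pos: [509.1, 235.6, 64.7]
eef_rot: [-3.142, -0.0, 0.035]
wrist_force: [1.0, -2.5, 4.2]
finger_gap: 0.6
finger_force: 2.4
```

Middle screw 2 gives softly over about 4 mm, so it is the loose one. I'll press once more to confirm, then retreat over tab 2.

```bash
python3 -m jog '[[0,[0,0,0.02],0],[0,[0,0,0],0]]'; python3 -m jog '[[0,[0,0,-0.6],0],[0,[0,0,-0.6],0],[50,[-0.45,0,0],0],[50,[-0.45,0,0],0],[50,[0,0,0],0],[50,[0,0,0],0],[50,[0,0,0],0]]'
python3 - <<'E'
from h import *
import cell
print([n for n in dir(cell) if 'off' in n], getattr(cell,'grasp_offset',None))
s=st();im=camera("wrist");cv2.imwrite("pics/w3.png",im[:,:,::-1])
for r in regions_of("wrist","cover_2_tab")[:4]: print(r["conf"],np.round(r["rect"]))
E
```

```text
clock: 9.75
eef_pos: [509.1, 235.7, 64.4]
eef_rot: [-3.142, -0.001, 0.035]
wrist_force: [-2.5, -4.3, 11.5]
finger_gap: 0.6
finger_force: 6.3
clock: 10.45
eef_pos: [464.4, 234.2, 123.3]
eef_rot: [-3.142, 0.0, 0.035]
wrist_force: [0.2, -0.0, -0.9]
finger_gap: 37.1
finger_force: 0.0
['grasp_offset', 'sign_off'] 18.8
{'clock': 10.45, 'joints': [0.397, 0.319, 1.699, 0.0, 1.124, 1.933], 'eef_pos': [464.434, 234.166, 123.335], 'eef_rot': [-3.142, 0.0, 0.035], 'wrist_force': [0.247, -0.034, -0.903], 'finger_gap': 37.099, 'finger_force': 0.0}
0.85 [254. 134.  79. 181.]
0.38 [ 39. 128.  53.  64.]
```

View pics/w3.png

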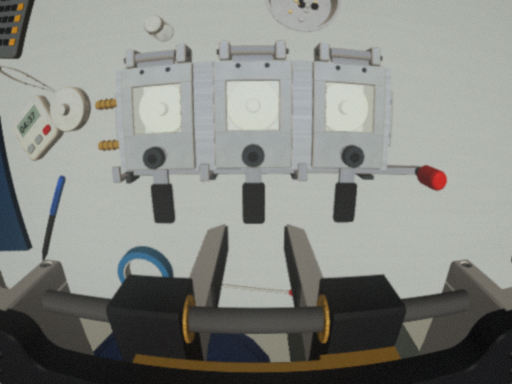

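Tab 2 is at about (254,203), centred between the open fingers at column 256. Nothing is in the way.

```bash
python3 - <<'E'
from h import *
s=read_state()
print(wpx(254,202,55,s).round(1), wpx(254,183,55,s).round(1), wpx(254,222,55,s).round(1))
E
python3 -m jog '[[50,[0,0,0.45],0],[50,[0,-0.02,0.45],0],[50,[0,0,0.45],0],[50,[0,0,0.45],0],[50,[0,0,0],0],[20,[0,0,0],0],[0,[0,0,0],0],[0,[0,0,0],0],[0,[0,0,0],0],[0,[0,0,0],0],[0,[0,0,0],0]]' 12
```

```text
[466.1 235.9  55. ] [483.3 236.5  55. ] [447.3 235.3  55. ]
clock: 11.65
eef_pos: [464.3, 236.1, 34.2]
eef_rot: [-3.14, -0.002, 0.035]
wrist_force: [-1.4, 7.1, 1.8]
finger_gap: 20.1
finger_force: 12.0
```

```bash
python3 -m jog '[[0,[0.007,-0.01,-0.133],0],[0,[0.007,0,-0.133],0],[0,[0.02,0,-0.131],0],[0,[0.02,0,-0.131],0],[0,[0.033,0,-0.129],0],[0,[0.033,0,-0.129],0],[0,[0,0,0],0]]'
```

```text
clock: 12.35
eef_pos: [470.2, 236.4, 73.9]
eef_rot: [-3.14, -0.001, 0.035]
wrist_force: [-0.6, 5.3, -2.1]
finger_gap: 19.8
finger_force: 12.0
```

Low force, as expected for the cover's weight. I'll continue the arc to about 1.0 rad.

```bash
python3 -m jog '[[0,[0.046,0,-0.125],0],[0,[0.046,0,-0.125],0],[0,[0.058,0,-0.12],0],[0,[0.058,0,-0.12],0],[0,[0.07,0,-0.113],0],[0,[0.07,0,-0.113],0],[0,[0.08,0,-0.106],0],[0,[0.08,0,-0.106],0],[0,[0.09,0,-0.097],0],[0,[0.09,0,-0.097],0],[0,[0.1,0,-0.088],0],[0,[0.1,0,-0.088],0],[0,[0.108,0,-0.077],0],[0,[0.108,0,-0.077],0],[0,[0,0,0],0],[0,[0,0,0],0],[0,[0,0,0],0]]'
python3 - <<'E'
from h import *
a=camera("scene")[170:260,190:340];b=camera("wrist")
a=cv2.resize(a,(512,307),interpolation=cv2.INTER_CUBIC)
cv2.imwrite("pics/f.png",np.vstack([a,b[:290]])[:,:,::-1])
E
```

```text
clock: 14.05
eef_pos: [525.0, 238.6, 145.7]
eef_rot: [-3.14, -0.001, 0.035]
wrist_force: [0.4, 8.4, -0.9]
finger_gap: 19.8
finger_force: 12.0
```

View pics/f.png

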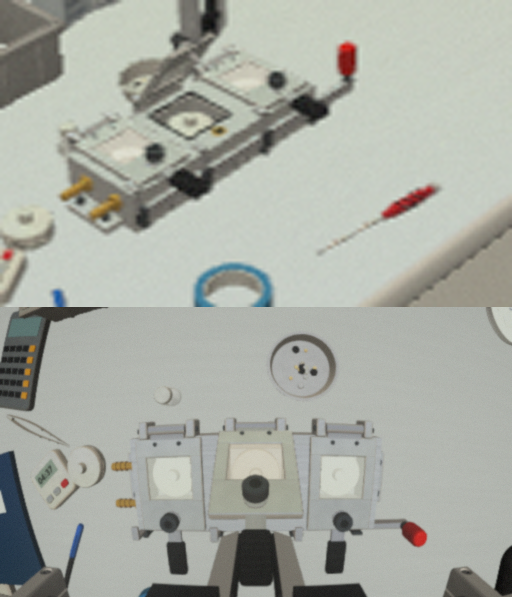

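The middle cover stands open at about 57°, held by the gripper. The other two are shut, the knob is still home and the bystanders haven't moved. Handing in.

```bash
python3 -c "
from cell import *
print(sign_off())"
```

```text
the job is handed in; nothing more can be done
None
```

The job is handed in: I pushed the lock home against its end stop and found the middle screw (screw_2) loose. The gripper is holding the middle cover open at about 57°, the other two covers are shut, and the things standing around were left where they are.

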